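Put three misplaced kitchen things back into their own holders

TASK

The lemon, the green-capped soap bottle and the black-capped spice jar are standing in each other's holders. Use a free spot of the worktop on the way and put each back in the middle of its own: the lemon in the round fruit dish, the bottle upright in the round-ended steel tray with its broad side along the tray, the jar upright in the square-cornered wooden tray. Do not knock the bottle or the jar over, and leave the two tins and the shaker among them where they are.

Things in the scene. Friction and masses are not known exactly. Their poses are not given: they have to be found in the camera images.
- lemon_mid (a point): Centre of the yellow lemon, 78 mm long (its x axis, level at the start) by 55 mm wide and 56 mm tall; 28 mm above what it lies on. At the start it lies in the bottle tray, along it. Loose, about 0.11 kg.
- bottle_mid (a point): Point half-way up the slim flat-sided soap bottle with a green screw cap: 201 mm tall, this point 100 mm above its foot, z axis up. The body is 40 mm thick (x axis) and 70 mm broad (y axis); the round cap, on the centre line, is 39 mm across and takes up the top 29 mm (172 to 201 mm above the foot) and may be gripped. At the start it stands in the spice tray. Loose, about 0.3 kg.
- jar_mid (a point): Point half-way up the round glass spice jar with the black cap: 41 mm across, 105 mm tall, this point 52.5 mm above its foot, z axis up; the cap is the top 20 mm. At the start it stands in the fruit dish. Loose, about 0.11 kg.
- fruit_dish: Round shallow white dish, 128 mm across its flared rim, fixed to the worktop. Origin: centre of its underside. Flat inner floor about 90 mm across, 4 mm above the origin; rim 12 mm above it. Home of the lemon (which may lie any way round, its centre then 32 mm above the origin).
- bottle_tray: Oblong steel tray with half-round ends and black drain slots across its floor, 79 mm wide (x axis) by 135 mm long (y axis), fixed. Origin: centre of its underside. Inside 65 by 121 mm, floor 4 mm and rim 12 mm above the origin. Home of the bottle.
- spice_tray: Rectangular dark wooden tray with square corners, 74 mm (x axis) by 94 mm (y axis), fixed. Origin: centre of its underside. Inside 62 by 82 mm, floor 4 mm and rim 12 mm above the origin. Home of the jar.
- tall_tin: Tall food tin, 75 mm across, 110 mm tall, origin at the centre of its underside. Bystander, loose: leave it where it is.
- low_tin: Low food tin, 86 mm across, 40 mm tall, origin at the centre of its underside. Bystander, loose: leave it where it is.
- shaker: Glass shaker with a grey domed top, 44 mm across, 90 mm tall, origin at the centre of its underside. Bystander, loose: leave it where it is. All other clutter is fixed and stands beyond x = 0.68, to the right of y = -0.46 or (the sink drainer and dish rack) to the left of y = 0.15; small jars, a lemon and boards farther right along the wall are no part of the job; the worktop between, from x = 0.36 on, is bare but for the things listed.
Things that resemble listed ones, but are neither listed nor needed, are in the scene too. Of the things shaped like the fruit_dish, the white one is meant.

How it is judged:
By the outcome, as a careful person would: the job done as asked, in the order asked, and still so for the second after the job is handed in, with the robot touching nothing.
It also fails if it takes over 96 s, if anything falls off the work surface, if the arm or the gripper's body presses on something with over 40 N, if the wrist force passes 120 N, or if a joint passes its speed limit or range.

ROBOT

A 7-joint arm with a two-finger parallel gripper is mounted at the origin on a cart in front of the work surface, level with it; the furniture and walls round the work are solid. World frame = base frame: x ahead of the robot, y to its left, z up, the work surface at z = 0. Lengths are in m, angles in rad, forces in N, time in s.
With the tool pointing down it reaches from about 0.425 to 0.975 m from the base axis. Payload 16.7 kg.
Tool frame: the origin (TCP) lies midway between the tips of the shut fingers; the grasp point (between the pads) lies 19 mm behind it; z points along the fingers, y is the line along which they close (so a half turn about z gives the same grasp; the last joint's range is limited). The gripper opens to 85 mm and grips with 20 to 120 N. Pads are 22 mm wide; open, the fingers measure 114 mm over their backs; the gripper's body (76 mm by 85 mm) begins 54 mm behind the grasp point. The pads swing forward as they close: fully open they stand 13 mm farther back than shut.
Start: joints at [-1.423, 0.426, 0.074, 1.606, -0.034, 1.111, -0.067], TCP at [0.198, 0.645, 0.231] pointing down, gripper open.
Joint ranges: [-2.85, 2.85], [-0.5, 2.14], [-1.23, 1.37], [0.21, 2.46], [-1.02, 4.16], [0.16, 2.05], [-2.73, 2.73]. Speed limits (rad/s): [1.89, 1.89, 2.39, 2.39, 3.01, 3.01, 3.01].

INTERFACE

Orientations are given as a unit quaternion [w, x, y, z].
In Python, from bench import r gives the robot as it stands.
- The arm moves only by the tool move_arm, never from a script. Its argument "series" is a list of rows, each an object of numbers: "gripper": the gripper's target within -1 to 1 (fully open at 1, half-way at 0, shut at -1); "dx", "dy", "dz": the shift along the world's x, y, z in units of 30 mm (1.0 is 30 mm); "yaw": the turn about the world's z in units of 5 degrees (1.0 is 5 degrees). A call has 1 to 20 rows; each row shifts and turns the commanded pose from where the row before left it; what a row does not reach is not made up. A row lasts 1/12 s, in which the tool goes at most 41.7 mm and 7.16 degrees, less where a joint would pass 70% of its speed; a pose out of reach is approached as far as the arm can. A call is refused whole if a number of a shift passes 1 or a number of a turn 1, either way. A call with a gripper value outside its range is refused whole. The fingers move at their own pace and stop on an object; "squeeze" is the grip in N (left out, the last holds). Time passes only in rows, so rows that do not move let the fingers close. It gives the time, the measured TCP pose, the force, the opening and the grip force at its end, in the units of the state.
- r.get_obs(): the state, without advancing time (a new reading comes with each control period).
- r.grab_frame(name): name is "scene" or "top" or "wrist"; returns the picture (384x512x3 uint8, red, green, blue); there is no depth.
- r.camera_params(name): a dict with "mtx" (3x3 intrinsics, pixels), "eye" and "attitude" of the camera in the world. Camera axes: x right, y up, looking along -z (the intrinsics and any distortion apply to the point x, -y, -z); pixel columns grow to the right and rows downward; lengths in m; the calibration is good to about 2 mm. A picture is of the moment at which its call begins: read the wrist's pose just before it. camera_params takes no time and is no camera call; for the wrist camera it gives the pose at the moment of the call.
- r.sign_off(): hands the job in; it is judged then, once.
The state is a dict: "t": time; "joint_pos": joint angles; "qvel": joint speeds; "effort": joint torques, N m; "ee_pos": TCP position; "tool_rot": TCP orientation; "wrist_force": force on the tool from outside, world axes, zero at the start; "torque": the same for the moment, N m; "width": opening from 0.0 (shut) to 1.0 (fully open); "finger_force": force on a finger pad.
Only numpy, scipy, OpenCV 4.12 (cv2) and the standard library are available. Lean on these libraries where they do the work, as an engineer would, in place of code of your own. Each camera call takes 0.05 s, during which the arm holds its last target. There are 200 camera calls.

## Working session

There is one attempt and no reset: what is moved stays moved. The work goes in short steps, Python scripts to look and compute and a tool call to move; the robot and the scene stay as the last step left them, time stands still between calls to the robot, and variables do not carry over. Pictures are saved under pics/ and viewed, at most 14 in all, crops included, and the job is handed in when it is done.

Besides the shell and the picture viewer there is one more tool, called after "Emit:" by a JSON object that holds its "name" and its "arguments", one argument or row to a line. move_arm: Moves the arm, as the interface text tells. Its arguments: {"type":"object","properties":{"series":{"type":"array","items":{"type":"object","properties":{"gripper":{"type":"number"},"dx":{"type":"number"},"dy":{"type":"number"},"dz":{"type":"number"},"yaw":{"type":"number"}}}},"squeeze":{"type":"number"}},"required":["series"]}

```bash
mkdir -p pics; ls
python3 - <<'E'
from bench import r
import cv2,numpy as np
o=r.get_obs();print(o['t'],o['ee_pos'],o['tool_rot'],o['width'])
for n in ['scene','top']:
    f=r.grab_frame(n);cv2.imwrite(f'pics/{n}0.png',f[:,:,::-1]);c=r.camera_params(n);print(n,c)
a=cv2.imread('pics/scene0.png');b=cv2.imread('pics/top0.png')
cv2.imwrite('pics/top0x.png',cv2.resize(b,(800,600),interpolation=cv2.INTER_CUBIC))
cv2.imwrite('pics/scene0x.png',cv2.resize(a,(800,600),interpolation=cv2.INTER_CUBIC))
E
```

```text
pics
0.0 [0.19798847 0.6448787  0.23061824] [-4.64565500e-05  1.48373279e-01  9.88931213e-01 -6.50812987e-04] 0.9999600786409223
scene {'mtx': array([[390.14037284,   0.        , 248.10319749],
       [  0.        , 390.14037284, 188.51953528],
       [  0.        ,   0.        ,   1.        ]]), 'eye': array([-0.16139382, -1.06810426,  0.71703055]), 'attitude': array([ 0.81606049,  0.45825681, -0.17746698, -0.30422268])}
top {'mtx': array([[459.85124446,   0.        , 251.65752787],
       [  0.        , 459.85124446, 197.27920406],
       [  0.        ,   0.        ,   1.        ]]), 'eye': array([-0.02352108, -0.05692913,  1.32329104]), 'attitude': array([-0.52578348, -0.11390483,  0.18801293,  0.82172292])}
```

View pics/top0x.png

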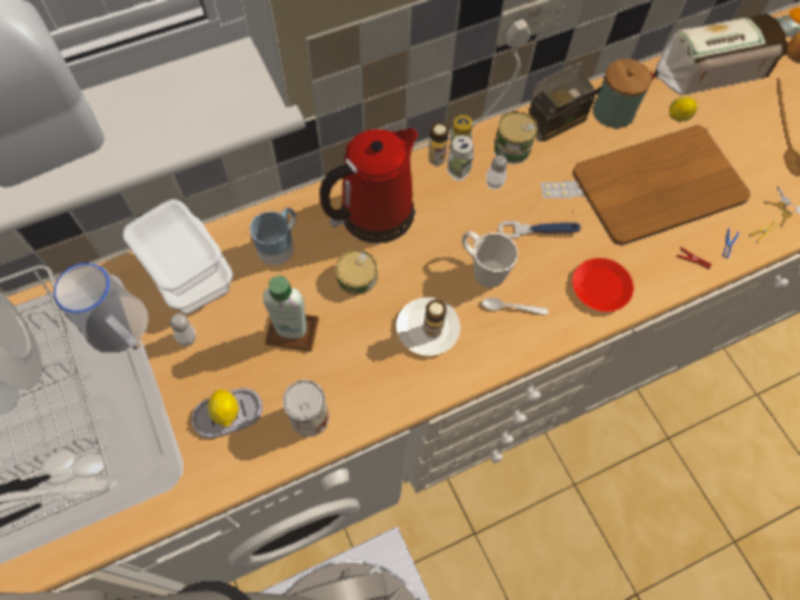

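View pics/scene0x.png

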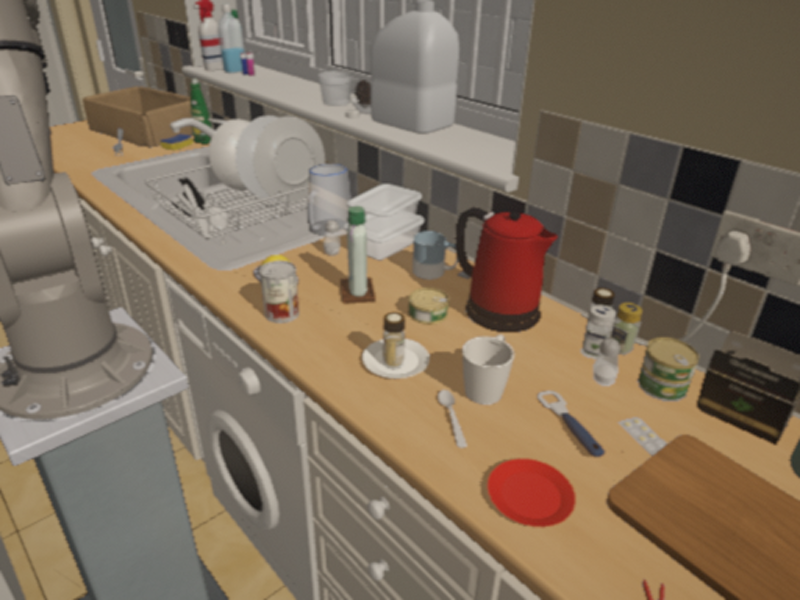

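The top view (800x600) shows these candidates:
- **Lemon:** (223,407) in the slotted steel tray. The one at (683,108) by the board is a decoy.
- **Black-capped jar:** (434,317) in the white dish. The one at (438,145) by the wall is a decoy.
- **Green-capped bottle:** (287,305) on the dark tray. In the scene view there are others on the sill at about (225,50) and (198,98).
- **Dish:** white at (428,326). The red one at (603,285) is a decoy.
- **Bystanders:** tall tin (306,408), low tin (356,272), shaker (182,330). The tin at (515,135) and the shaker at (497,172) are decoys.

I choose the ones in the holders and check them in a close crop.

```bash
cat > h.py <<'E'
import numpy as np,cv2
from scipy.spatial.transform import Rotation as R
from bench import r
def rot(q): return R.from_quat([q[1],q[2],q[3],q[0]]).as_matrix()
def ray(c,px):
    px=np.atleast_2d(np.asarray(px,float))
    d=np.c_[px,np.ones(len(px))]@np.linalg.inv(c['mtx']).T
    return (d*[1,-1,-1])@rot(c['attitude']).T
def onz(c,px,z):
    d=ray(c,px); return c['eye']+d*((z-c['eye'][2])/d[:,2])[:,None]
def proj(c,P):
    p=(np.atleast_2d(P)-c['eye'])@rot(c['attitude'])*[1,-1,-1]
    q=p@c['mtx'].T; return q[:,:2]/q[:,2:]
def two(ca,pa,cb,pb):
    A=[];b=[]
    for c,p in((ca,pa),(cb,pb)):
        d=ray(c,p)[0];d/=np.linalg.norm(d);M=np.eye(3)-np.outer(d,d);A.append(M);b.append(M@c['eye'])
    return np.linalg.lstsq(np.vstack(A),np.hstack(b),rcond=None)[0]
def blob(img,lo,hi,box):
    h=cv2.inRange(cv2.cvtColor(img,cv2.COLOR_BGR2HSV),np.array(lo),np.array(hi))
    m=np.zeros_like(h);x0,y0,x1,y1=box;m[y0:y1,x0:x1]=h[y0:y1,x0:x1]
    n,l,s,ce=cv2.connectedComponentsWithStats(m)
    k=1+np.argmax(s[1:,4]);cn=max(cv2.findContours((l==k).astype('uint8'),0,1)[0],key=len)[:,0]
    return ce[k],s[k],cn
E
python3 - <<'E'
from h import *
t=cv2.imread('pics/top0.png');s=cv2.imread('pics/scene0.png');ct=r.camera_params('top');cs=r.camera_params('scene')
np.set_printoptions(precision=4,suppress=True)
def show(n,b): print(n,b[0],b[1]);return b
lt=show('lemon t',blob(t,(20,150,120),(35,255,255),(120,235,170,285)))
print(onz(ct,lt[0],.032)); print('axis',onz(ct,lt[2],.032).min(0),onz(ct,lt[2],.032).max(0))
gt=show('cap t',blob(t,(50,60,30),(90,255,255),(165,170,200,200)))
gs=show('cap s',blob(s,(50,60,30),(90,255,255),(215,125,240,150)))
print(onz(ct,gt[0],.19),two(ct,gt[0],cs,gs[0]))
wt=show('dish t',blob(t,(0,0,170),(180,60,255),(245,185,300,230)))
P=onz(ct,wt[2],.012)[:,:2].astype('float32');print('dish',cv2.minEnclosingCircle(P),cv2.fitEllipse(cv2.convexHull(P)))
ws=show('dish s',blob(s,(0,0,170),(180,60,255),(225,210,280,245)))
P=onz(cs,ws[2],.012)[:,:2].astype('float32');print('dish',cv2.minEnclosingCircle(P))
jt=show('jar cap t',blob(t,(0,0,0),(180,255,75),(265,188,290,205)))
js=show('jar cap s',blob(s,(0,0,0),(180,255,75),(240,198,262,214)))
print(onz(ct,jt[0],.1),two(ct,jt[0],cs,js[0]))
for n,p in dict(shaker=(182,330),mug=(492,275),spoon=(487,305),edge1=(0,555),edge2=(410,425)).items(): print(n,onz(ct,np.array(p)/1.5625,0)[0])
c=t[160:288,102:307];cv2.imwrite('pics/c1.png',cv2.resize(c,None,fx=3.9,fy=3.9,interpolation=cv2.INTER_CUBIC))
c=s[145:255,150:310];cv2.imwrite('pics/c2.png',cv2.resize(c,None,fx=5,fy=5,interpolation=cv2.INTER_CUBIC))
E
```

```text
lemon t [142.4493 260.1101] [133 249  20  24 345]
[[0.4755 0.047  0.032 ]]
axis [0.4375 0.0212 0.032 ] [0.5132 0.073  0.032 ]
cap t [178.7391 184.2246] [173 178  13  14 138]
cap s [227.8696 138.7826] [224 135   9   9  69]
[[ 0.5794 -0.1281  0.19  ]] [ 0.5808 -0.1283  0.1872]
dish t [281.9304 215.1572] [262 195  32  33 388]
dish ((0.4670269191265106, -0.3808472156524658), 0.06293643265962601) ((0.4677608013153076, -0.3801858723163605), (0.1118067279458046, 0.12292888015508652), 32.71506118774414)
dish s [255.7077 230.796 ] [232 217  43  25 544]
dish ((0.474683552980423, -0.3765932023525238), 0.06402619183063507)
jar cap t [277.625 203.375] [274 202   9   3  16]
jar cap s [251.7895 208.807 ] [246 206  12   6  57]
[[ 0.4481 -0.374   0.1   ]] [ 0.4586 -0.38    0.0867]
shaker [0.6729 0.0709 0.    ]
mug [ 0.5241 -0.554   0.    ]
spoon [ 0.467  -0.5117  0.    ]
edge1 [0.3941 0.4897 0.    ]
edge2 [ 0.3052 -0.2599  0.    ]
```

View pics/c1.png

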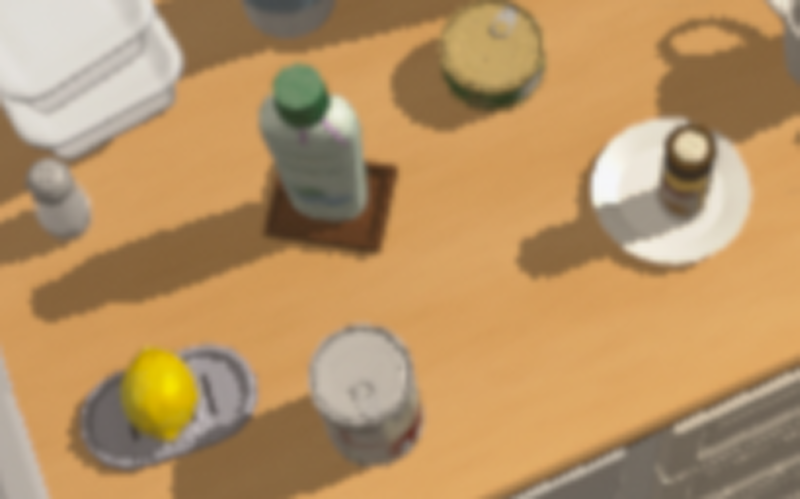

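View pics/c2.png

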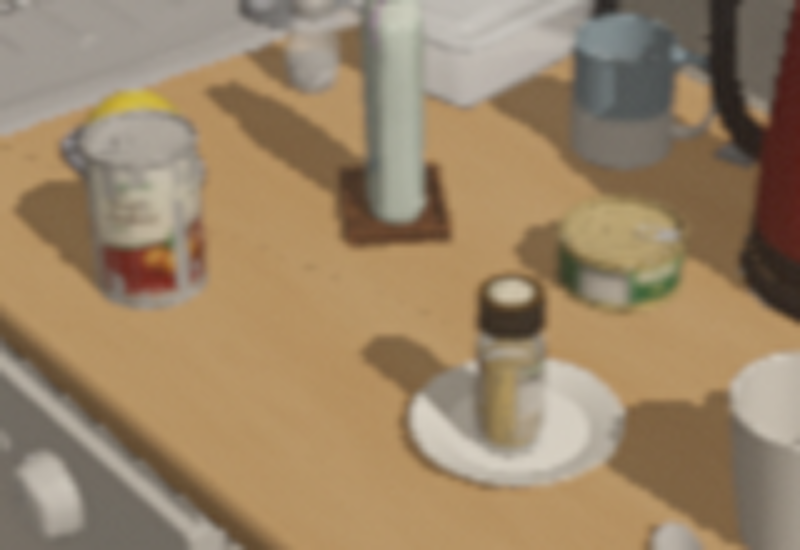

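The close crops confirm the choice. In c1 the lemon is at (160,393) in the slotted steel tray. The green cap is at (300,95), over the square-cornered dark tray with corners (398,165), (380,252) and (264,235). The black-capped jar is at (690,165) in the white dish (670,190). The tall tin's top is at (361,373), the low tin's at (493,52), and the shaker is at (60,200).

Run:
```python
from h import *
np.set_printoptions(precision=4,suppress=True)
t=cv2.imread('pics/top0.png');s=cv2.imread('pics/scene0.png');ct=r.camera_params('top');cs=r.camera_params('scene')
A=lambda u,v:((u+.5)/3.9-.5+102,(v+.5)/3.9-.5+160)
B=lambda u,v:((u+.5)/5-.5+150,(v+.5)/5-.5+145)
for n,p,z in [('tallTop',(361,373),.11),('lowTop',(493,52),.04),('shaker base',(64,222),.01),('jarTop',(690,148),.109),
 ('spTR',(398,166),.012),('spBR',(381,250),.006),('spBL',(264,236),.008),('spTR?',(283,158),.012)]: print(n,onz(ct,A(*p),z)[0])
for n,p,z in [('jarTop',(513,291),.109),('spA',(340,172),.012),('spB',(350,242),.006),('spC',(450,239),.006),('spD',(437,165),.012)]: print('S',n,onz(cs,B(*p),z)[0])
# steel tray: grey, plus lemon
hsv=cv2.cvtColor(t,cv2.COLOR_BGR2HSV);m=cv2.inRange(hsv,(0,0,0),(180,75,255))|cv2.inRange(hsv,(100,0,0),(170,255,255))
m2=np.zeros_like(m);m2[246:282,121:170]=m[246:282,121:170]
n,l,st,_=cv2.connectedComponentsWithStats(m2);k=1+np.argmax(st[1:,4]);pts=np.argwhere(l==k)[:,::-1]
P=onz(ct,pts,.009)[:,:2].astype('float32');print('steel',st[k],cv2.minAreaRect(P));print(cv2.boxPoints(cv2.minAreaRect(P)))
b=blob(t,(20,150,120),(35,255,255),(120,235,170,285));print('lemon',cv2.fitEllipse(onz(ct,b[2],.032)[:,:2].astype('float32')))
# bottle body
# outline dish centre via ellipse
v=cv2.cvtColor(t,cv2.COLOR_BGR2HSV)[160:288,102:307]
o=cv2.resize(t[238:290,115:175],None,fx=10,fy=10,interpolation=cv2.INTER_CUBIC)
cv2.imwrite('pics/c3.png',o)
```

```text
tallTop [ 0.3991 -0.0929  0.11  ]
lowTop [ 0.6317 -0.2936  0.04  ]
shaker base [0.6483 0.0711 0.01  ]
jarTop [ 0.4602 -0.3824  0.109 ]
spTR [ 0.5824 -0.1876  0.012 ]
spBR [ 0.5231 -0.1481  0.006 ]
spBL [ 0.572  -0.0684  0.008 ]
spTR? [ 0.6276 -0.1062  0.012 ]
S jarTop [ 0.4643 -0.3821  0.109 ]
S spA [ 0.5732 -0.0735  0.012 ]
S spB [ 0.5255 -0.1469  0.006 ]
S spC [ 0.5807 -0.1885  0.006 ]
S spD [ 0.6337 -0.111   0.012 ]
steel [123 249  45  31 663] ((0.46989285945892334, 0.045846641063690186), (0.13319875299930573, 0.07856149226427078), 87.21122741699219)
[[ 0.4274 -0.0188]
 [ 0.5059 -0.0226]
 [ 0.5124  0.1105]
 [ 0.4339  0.1143]]
lemon ((0.47577089071273804, 0.04686083272099495), (0.050014667212963104, 0.0714275985956192), 87.46050262451172)
```

View pics/c3.png

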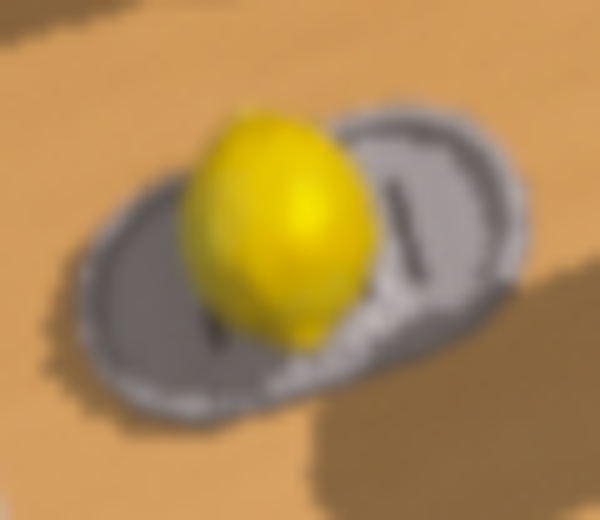

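Measured positions (x, y in m):

| Thing | x | y | Notes |
|---|---|---|---|
| Jar | .462 | -.382 | in the dish |
| Dish | about .470 | -.379 | |
| Lemon | .475 | .047 | long axis along x, so close along y |
| Bottle tray | .470 | .046 | long axis about 87° |
| Bottle cap | .581 | -.128 | at z .187, as expected |
| Spice tray | .578 | -.129 | long axis about 58° |
| Tall tin | .399 | -.093 | |
| Low tin | .632 | -.294 | |

Sizes and heights agree with those given. The plan is jar to the free spot (.47, -.25), then the lemon, bottle and jar into their homes.

Emit:
{"name": "move_arm", "arguments": {
  "series": [
    {"dz": 1, "yaw": -1, "gripper": 1},
    {"dz": 1, "yaw": -1, "gripper": 1},
    {"dz": 1, "yaw": -1, "gripper": 1},
    {"dx": 0.7, "dy": -1, "yaw": -1, "gripper": 1},
    {"dx": 0.7, "dy": -1, "yaw": -1, "gripper": 1},
    {"dx": 0.7, "dy": -1, "yaw": -1, "gripper": 1},
    {"dx": 0.7, "dy": -1, "yaw": -1, "gripper": 1},
    {"dx": 0.7, "dy": -1, "yaw": -1, "gripper": 1},
    {"dx": 0.7, "dy": -1, "yaw": -1, "gripper": 1},
    {"dx": 0.7, "dy": -1, "yaw": -1, "gripper": 1},
    {"dx": 0.7, "dy": -1, "yaw": -1, "gripper": 1},
    {"dx": 0.7, "dy": -1, "yaw": -1, "gripper": 1},
    {"dx": 0.7, "dy": -1, "yaw": -1, "gripper": 1},
    {"dx": 0.7, "dy": -1, "yaw": -1, "gripper": 1},
    {"dx": 0.5, "yaw": -1, "gripper": 1},
    {"dx": 0.5, "yaw": -1, "gripper": 1}
  ]
}}

```text
invalid input
```

Emit:
{"name": "move_arm", "arguments": {
  "series": [
    {"dx": 0, "dy": 0, "dz": 1.0, "yaw": -1.0, "gripper": 1.0},
    {"dx": 0, "dy": 0, "dz": 1.0, "yaw": -1.0, "gripper": 1.0},
    {"dx": 0, "dy": 0, "dz": 1.0, "yaw": -1.0, "gripper": 1.0}
  ]
}}

```text
t: 0.35
ee_pos: [0.198, 0.6447, 0.3217]
tool_rot: [0.0, 0.278, 0.961, -0.001]
wrist_force: [-0.6, -0.4, 0.1]
width: 1.003
finger_force: 0.0
```

Emit:
{"name": "move_arm", "arguments": {
  "series": [
    {"dx": 0.7, "dy": -1, "dz": 0, "yaw": -1, "gripper": 1},
    {"dx": 0.7, "dy": -1, "dz": 0, "yaw": -1, "gripper": 1},
    {"dx": 0.7, "dy": -1, "dz": 0, "yaw": -1, "gripper": 1},
    {"dx": 0.7, "dy": -1, "dz": 0, "yaw": -1, "gripper": 1},
    {"dx": 0.7, "dy": -1, "dz": 0, "yaw": -1, "gripper": 1},
    {"dx": 0.7, "dy": -1, "dz": 0, "yaw": -1, "gripper": 1},
    {"dx": 0.7, "dy": -1, "dz": 0, "yaw": -1, "gripper": 1},
    {"dx": 0.7, "dy": -1, "dz": 0, "yaw": -1, "gripper": 1},
    {"dx": 0.7, "dy": -1, "dz": 0, "yaw": -1, "gripper": 1},
    {"dx": 0.7, "dy": -1, "dz": 0, "yaw": -1, "gripper": 1},
    {"dx": 0.7, "dy": -1, "dz": 0, "yaw": -1, "gripper": 1},
    {"dx": 0.5, "dy": -1, "dz": 0, "yaw": -1, "gripper": 1},
    {"dx": 0.5, "dy": -1, "dz": 0, "yaw": -1, "gripper": 1},
    {"dx": 0, "dy": -1, "dz": 0, "yaw": -1, "gripper": 1},
    {"dx": 0, "dy": -1, "dz": 0, "yaw": -1, "gripper": 1},
    {"dx": 0, "dy": -1, "dz": 0, "yaw": -1, "gripper": 1},
    {"dx": 0, "dy": -1, "dz": 0, "yaw": -1, "gripper": 1},
    {"dx": 0, "dy": -1, "dz": 0, "yaw": -1, "gripper": 1},
    {"dx": 0, "dy": -1, "dz": 0, "yaw": -1, "gripper": 1},
    {"dx": 0, "dy": -1, "dz": 0, "yaw": -1, "gripper": 1}
  ]
}}

```text
t: 2.02
ee_pos: [0.4586, 0.0438, 0.3212]
tool_rot: [-0.0, 0.915, 0.404, -0.0]
wrist_force: [1.2, -0.5, -1.0]
width: 1.004
finger_force: 0.0
```

Emit:
{"name": "move_arm", "arguments": {
  "series": [
    {"dx": 0, "dy": -1, "dz": 0, "yaw": 0, "gripper": 1},
    {"dx": 0, "dy": -1, "dz": 0, "yaw": 0, "gripper": 1},
    {"dx": 0, "dy": -1, "dz": 0, "yaw": 0, "gripper": 1},
    {"dx": 0, "dy": -1, "dz": 0, "yaw": 0, "gripper": 1},
    {"dx": 0, "dy": -1, "dz": 0, "yaw": 0, "gripper": 1},
    {"dx": 0, "dy": -1, "dz": 0, "yaw": 0, "gripper": 1},
    {"dx": 0, "dy": -1, "dz": 0, "yaw": 0, "gripper": 1},
    {"dx": 0, "dy": -1, "dz": 0, "yaw": 0, "gripper": 1},
    {"dx": 0, "dy": -1, "dz": 0, "yaw": 0, "gripper": 1},
    {"dx": 0, "dy": -1, "dz": 0, "yaw": 0, "gripper": 1},
    {"dx": 0, "dy": -1, "dz": 0, "yaw": 0, "gripper": 1},
    {"dx": 0, "dy": 0, "dz": 0, "yaw": 0, "gripper": 1}
  ]
}}

```text
t: 3.02
ee_pos: [0.4575, -0.2901, 0.3213]
tool_rot: [0.001, 0.915, 0.404, -0.001]
wrist_force: [-1.0, -0.6, -0.7]
width: 0.999
finger_force: 0.0
```

Run:
```python
from h import *
o=r.get_obs();print(o['t'],o['ee_pos'],o['tool_rot'],o['joint_pos'])
q=rot(o['tool_rot']);print('yaw',np.degrees(np.arctan2(q[1,1],q[0,1])))
c=r.camera_params('wrist');f=r.grab_frame('wrist')[:,:,::-1];cv2.imwrite('pics/w1.png',f);print(c['eye'],c['attitude'],c['mtx'])
np.savez('w1.npz',**c)
```

```text
3.0167 [ 0.45754571 -0.29008219  0.32128256] [ 1.06790937e-03  9.14922470e-01  4.03627237e-01 -8.86736254e-04] [-0.46612764  0.20685692  1.07330673  1.83377444 -0.19107236  1.21317717
 -0.07430302]
yaw -42.38960051163554
[ 0.50887801 -0.23354258  0.4639158 ] [ 0.92154298 -0.14317997  0.05442167 -0.3567861 ] [[295.7041152    0.         253.86859729]
 [  0.         295.7041152  190.54858858]
 [  0.           0.           1.        ]]
```

View pics/w1.png

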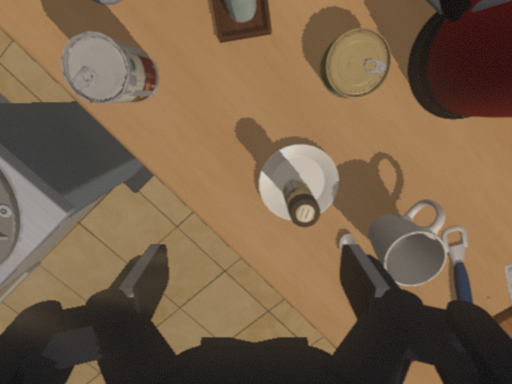

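The wrist view shows the jar's cap top at (305,212) and the white dish centred near (299,181). The low tin is at (358,62), the tall tin's top at (97,67), and the spoon and mug are at lower right, well clear.

Run:
```python
from h import *
np.set_printoptions(precision=4,suppress=True)
c=dict(np.load('w1.npz'));f=cv2.imread('pics/w1.png')
b=blob(f,(0,0,150),(180,70,255),(250,135,345,225));h=cv2.convexHull(b[2])[:,0]
P=onz(c,h,.0115)[:,:2].astype('float32');print(b[1],cv2.minEnclosingCircle(P),cv2.fitEllipse(P))
print('jar top',onz(c,(305,212.5),.109))
print('low',onz(c,(358,62),.04),'tall',onz(c,(97,67),.11))
```

```text
[ 279  144   60   69 2037] ((0.4802510142326355, -0.380392849445343), 0.06303511559963226) ((0.4768737256526947, -0.3797898590564728), (0.11829851567745209, 0.12517765164375305), 175.09750366210938)
jar top [[ 0.4622 -0.3838  0.109 ]]
low [[ 0.6407 -0.2945  0.04  ]] tall [[ 0.4019 -0.0939  0.11  ]]
```

Emit:
{"name": "move_arm", "arguments": {
  "series": [
    {"dx": 0.15, "dy": -1, "dz": 0, "yaw": 0, "gripper": 1},
    {"dx": 0, "dy": -1, "dz": 0, "yaw": 0, "gripper": 1},
    {"dx": 0, "dy": -1, "dz": -0.7, "yaw": 0, "gripper": 1},
    {"dx": 0, "dy": -0.1, "dz": -1, "yaw": 0, "gripper": 1},
    {"dx": 0, "dy": 0, "dz": -1, "yaw": 0, "gripper": 1},
    {"dx": 0, "dy": 0, "dz": -1, "yaw": 0, "gripper": 1},
    {"dx": 0, "dy": 0, "dz": -1, "yaw": 0, "gripper": 1},
    {"dx": 0, "dy": 0, "dz": 0, "yaw": 0, "gripper": 1}
  ]
}}

```text
t: 3.73
ee_pos: [0.462, -0.3749, 0.1755]
tool_rot: [-0.003, 0.914, 0.407, -0.002]
wrist_force: [-0.0, 0.9, -0.6]
width: 0.999
finger_force: 0.0
```

Run:
```python
from h import *
o=r.get_obs();print(o['t'],o['ee_pos'],o['joint_pos'])
```

```text
3.7333 [ 0.46202965 -0.37485323  0.17546651] [-0.10311869  0.50081953  0.91073534  1.87672485 -0.46573253  1.00093328
  0.27774943]
```

Emit:
{"name": "move_arm", "arguments": {
  "series": [
    {"dx": 0, "dy": -0.27, "dz": -0.4, "yaw": 0, "gripper": 1},
    {"dx": 0, "dy": 0, "dz": -0.7, "yaw": 0, "gripper": 1},
    {"dx": 0, "dy": 0, "dz": -0.7, "yaw": 0, "gripper": 1},
    {"dx": 0, "dy": 0, "dz": -0.7, "yaw": 0, "gripper": 1},
    {"dx": 0, "dy": 0, "dz": -0.7, "yaw": 0, "gripper": 1},
    {"dx": 0, "dy": 0, "dz": -0.6, "yaw": 0, "gripper": 1},
    {"dx": 0, "dy": 0, "dz": 0, "yaw": 0, "gripper": 1},
    {"dx": 0, "dy": 0, "dz": 0, "yaw": 0, "gripper": 1}
  ]
}}

```text
t: 4.4
ee_pos: [0.4641, -0.3856, 0.0673]
tool_rot: [-0.0, 0.914, 0.407, -0.0]
wrist_force: [0.8, -0.8, 1.1]
width: 1.004
finger_force: 0.0
```

Emit:
{"name": "move_arm", "arguments": {
  "series": [
    {"dx": 0, "dy": 0, "dz": 0, "yaw": 0, "gripper": -1},
    {"dx": 0, "dy": 0, "dz": 0, "yaw": 0, "gripper": -1},
    {"dx": 0, "dy": 0, "dz": 0, "yaw": 0, "gripper": -1},
    {"dx": 0, "dy": 0, "dz": 0, "yaw": 0, "gripper": -1},
    {"dx": 0, "dy": 0, "dz": 0, "yaw": 0, "gripper": -1},
    {"dx": 0, "dy": 0, "dz": 0, "yaw": 0, "gripper": -1},
    {"dx": 0, "dy": 0, "dz": 0, "yaw": 0, "gripper": -1},
    {"dx": 0, "dy": 0, "dz": 0, "yaw": 0, "gripper": -1}
  ],
  "squeeze": 30
}}

```text
t: 5.07
ee_pos: [0.4638, -0.386, 0.0672]
tool_rot: [0.0, 0.914, 0.406, 0.0]
wrist_force: [-3.1, 2.1, 10.5]
width: 0.471
finger_force: 29.4
```

Emit:
{"name": "move_arm", "arguments": {
  "series": [
    {"dx": 0, "dy": 0, "dz": 0.5, "yaw": 0, "gripper": -1},
    {"dx": 0, "dy": 0, "dz": 0.7, "yaw": 0, "gripper": -1},
    {"dx": 0, "dy": 0.3, "dz": 0.5, "yaw": 0, "gripper": -1},
    {"dx": 0.1, "dy": 0.7, "dz": 0.3, "yaw": 0, "gripper": -1},
    {"dx": 0.1, "dy": 0.7, "dz": 0, "yaw": 0, "gripper": -1},
    {"dx": 0, "dy": 0.7, "dz": 0, "yaw": 0, "gripper": -1},
    {"dx": 0, "dy": 0.7, "dz": 0, "yaw": 0, "gripper": -1},
    {"dx": 0, "dy": 0.7, "dz": 0, "yaw": 0, "gripper": -1},
    {"dx": 0, "dy": 0.7, "dz": -0.5, "yaw": 0, "gripper": -1},
    {"dx": 0, "dy": 0, "dz": -0.6, "yaw": 0, "gripper": -1},
    {"dx": 0, "dy": 0, "dz": -0.5, "yaw": 0, "gripper": -1},
    {"dx": 0, "dy": 0, "dz": -0.2, "yaw": 0, "gripper": -1},
    {"dx": 0, "dy": 0, "dz": 0, "yaw": 0, "gripper": -1},
    {"dx": 0, "dy": 0, "dz": 0, "yaw": 0, "gripper": -1}
  ]
}}

```text
t: 6.23
ee_pos: [0.4696, -0.2514, 0.073]
tool_rot: [0.0, 0.914, 0.406, 0.0]
wrist_force: [0.2, 0.1, -1.1]
width: 0.471
finger_force: 30.7
```

Emit:
{"name": "move_arm", "arguments": {
  "series": [
    {"dx": 0, "dy": 0, "dz": -0.15, "yaw": 0, "gripper": -1},
    {"dx": 0, "dy": 0, "dz": -0.15, "yaw": 0, "gripper": -1},
    {"dx": 0, "dy": 0, "dz": 0, "yaw": 0, "gripper": -1},
    {"dx": 0, "dy": 0, "dz": 0, "yaw": 0, "gripper": 0.2},
    {"dx": 0, "dy": 0, "dz": 0, "yaw": 0, "gripper": 0.5},
    {"dx": 0, "dy": 0, "dz": 0, "yaw": 0, "gripper": 1},
    {"dx": 0, "dy": 0, "dz": 0, "yaw": 0, "gripper": 1},
    {"dx": 0, "dy": 0, "dz": 0, "yaw": 0, "gripper": 1},
    {"dx": 0, "dy": 0, "dz": 0, "yaw": 0, "gripper": 1},
    {"dx": 0, "dy": 0, "dz": 0.5, "yaw": 0, "gripper": 1},
    {"dx": 0, "dy": 0, "dz": 1, "yaw": 0, "gripper": 1},
    {"dx": 0, "dy": 0, "dz": 1, "yaw": 0, "gripper": 1},
    {"dx": 0, "dy": 0, "dz": 1, "yaw": 0, "gripper": 1},
    {"dx": 0, "dy": 0, "dz": 1, "yaw": 0, "gripper": 1},
    {"dx": 0, "dy": 0, "dz": 1, "yaw": 0, "gripper": 1},
    {"dx": 0, "dy": 0, "dz": 1, "yaw": 0, "gripper": 1},
    {"dx": 0, "dy": 0, "dz": 1, "yaw": 0, "gripper": 1}
  ]
}}

```text
t: 7.65
ee_pos: [0.4692, -0.251, 0.2897]
tool_rot: [-0.0, 0.914, 0.406, -0.0]
wrist_force: [0.8, 0.5, 0.7]
width: 1.001
finger_force: 0.0
```

Run:
```python
from h import *
np.set_printoptions(precision=4,suppress=True)
o=r.get_obs();print(o['t'],o['ee_pos'],o['joint_pos'])
for n in ('top','scene','wrist'):
    c=r.camera_params(n);f=r.grab_frame(n)[:,:,::-1].copy();cv2.imwrite(f'pics/{n}2.png',f);np.savez(f'{n}2.npz',**c)
c=dict(np.load('wrist2.npz'));p=proj(c,[.472,-.38,.012])[0];print(p)
def dish(n,box):
    c=dict(np.load(n+'2.npz'));f=cv2.imread(f'pics/{n}2.png')
    b=blob(f,(0,0,150),(180,70,255),box);P=onz(c,cv2.convexHull(b[2])[:,0],.0115)[:,:2].astype('float32');print(n,b[1],cv2.minEnclosingCircle(P),cv2.fitEllipse(P))
dish('top',(245,185,300,235));dish('scene',(225,210,280,245))
x,y=p.astype(int);dish('wrist',(max(x-60,0),max(y-60,0),x+60,y+60))
```

```text
7.65 [ 0.4692 -0.251   0.2897] [-0.5756  0.2399  1.1282  1.8967 -0.2373  1.1515 -0.0953]
[309.0152 214.2177]
top [ 253  190   41   38 1205] ((0.47339358925819397, -0.37754368782043457), 0.06441561132669449) ((0.4730737507343292, -0.3771817684173584), (0.1267051100730896, 0.1274847388267517), 19.842748641967773)
scene [232 216  43  26 898] ((0.47427088022232056, -0.37591251730918884), 0.06544212996959686) ((0.47407659888267517, -0.3758295178413391), (0.12939973175525665, 0.1301315575838089), 152.7083740234375)
wrist [ 268  174   83   77 4921] ((0.4733017385005951, -0.3796168565750122), 0.06407824158668518) ((0.47284868359565735, -0.37946510314941406), (0.12665270268917084, 0.127027690410614), 172.68463134765625)
```

View pics/wrist2.png

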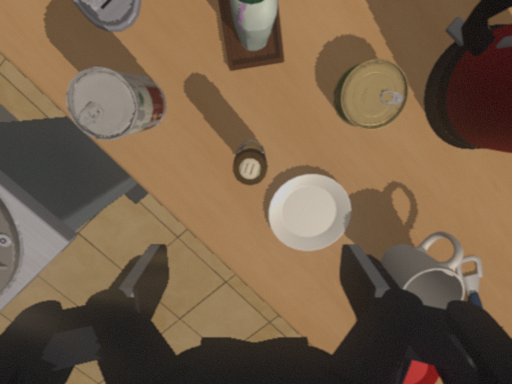

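The wrist view shows the jar upright at (250,167) on the free spot and the dish empty at (310,212). The dish centre is (.473, -.378) from all three views. Next is the lemon.

Emit:
{"name": "move_arm", "arguments": {
  "series": [
    {"dx": 0.2, "dy": 1, "dz": 0, "yaw": -1, "gripper": 1},
    {"dx": 0, "dy": 1, "dz": 0, "yaw": -1, "gripper": 1},
    {"dx": 0, "dy": 1, "dz": 0, "yaw": -1, "gripper": 1},
    {"dx": 0, "dy": 1, "dz": 0, "yaw": -1, "gripper": 1},
    {"dx": 0, "dy": 1, "dz": 0, "yaw": -1, "gripper": 1},
    {"dx": 0, "dy": 1, "dz": 0, "yaw": -1, "gripper": 1},
    {"dx": 0, "dy": 1, "dz": 0, "yaw": -1, "gripper": 1},
    {"dx": 0, "dy": 1, "dz": 0, "yaw": -1, "gripper": 1},
    {"dx": 0, "dy": 1, "dz": 0, "yaw": -1, "gripper": 1},
    {"dx": 0, "dy": 0.9, "dz": 0, "yaw": -1, "gripper": 1},
    {"dx": 0, "dy": 0, "dz": 0, "yaw": 0, "gripper": 0.8},
    {"dx": 0, "dy": 0, "dz": 0, "yaw": 0, "gripper": 0.8}
  ]
}}

```text
t: 8.8
ee_pos: [0.4753, 0.037, 0.2879]
tool_rot: [0.001, 1.0, -0.001, -0.0]
wrist_force: [0.8, -0.5, -0.4]
width: 0.895
finger_force: 0.0
```

Run:
```python
from h import *
np.set_printoptions(precision=4,suppress=True)
o=r.get_obs();print(o['t'],o['ee_pos'],o['joint_pos'],o['width']);q=rot(o['tool_rot']);print('yaw',np.degrees(np.arctan2(q[1,1],q[0,1])))
c=r.camera_params('wrist');f=r.grab_frame('wrist')[:,:,::-1].copy();cv2.imwrite('pics/wrist3.png',f);np.savez('wrist3.npz',**c)
p=proj(c,[.475,.047,.032])[0];x,y=p.astype(int);print(p)
b=blob(f,(20,150,80),(35,255,255),(x-70,max(y-70,0),x+70,y+70));print(b[1],onz(c,b[0],.032),cv2.fitEllipse(onz(c,b[2],.032)[:,:2].astype('float32')))
```

```text
8.8 [0.4753 0.037  0.2879] [-1.4055  0.0162  1.2435  2.0086 -0.016   1.1288 -1.728 ] 0.8946925390180607
yaw -90.11680565264713
[245.7201 156.2308]
[ 230  129   37   56 1443] [[0.4757 0.0444 0.032 ]] ((0.4746676981449127, 0.04437553510069847), (0.04706663638353348, 0.07193984091281891), 86.60328674316406)
```

View pics/wrist3.png

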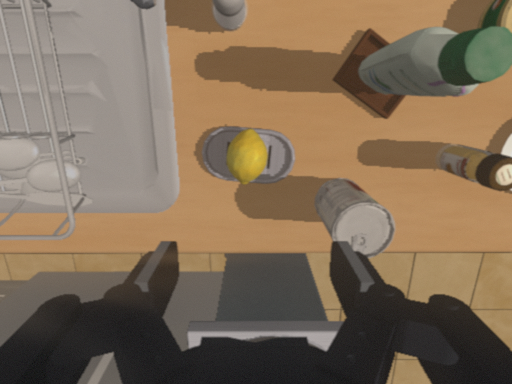

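The wrist view shows the lemon at (247,155) lying across the tray, whose long axis runs left to right. So closing along y is right; centre (.475, .045).

Emit:
{"name": "move_arm", "arguments": {
  "series": [
    {"dx": 0, "dy": 0.27, "dz": -0.8, "yaw": -0.5, "gripper": 0.8},
    {"dx": 0, "dy": 0, "dz": -0.8, "yaw": 0, "gripper": 0.8},
    {"dx": 0, "dy": 0, "dz": -0.8, "yaw": 0, "gripper": 0.8},
    {"dx": 0, "dy": 0, "dz": -0.8, "yaw": 0, "gripper": 0.8},
    {"dx": 0, "dy": 0, "dz": -0.8, "yaw": 0, "gripper": 0.8},
    {"dx": 0, "dy": 0, "dz": -0.8, "yaw": 0, "gripper": 0.8},
    {"dx": 0, "dy": 0, "dz": -0.8, "yaw": 0, "gripper": 0.8},
    {"dx": 0, "dy": 0, "dz": -0.8, "yaw": 0, "gripper": 0.8},
    {"dx": 0, "dy": 0, "dz": -0.8, "yaw": 0, "gripper": 0.8},
    {"dx": 0, "dy": 0, "dz": 0, "yaw": 0, "gripper": 0.8},
    {"dx": 0, "dy": 0, "dz": 0, "yaw": 0, "gripper": 0.8}
  ]
}}

```text
t: 9.77
ee_pos: [0.4752, 0.0419, 0.0722]
tool_rot: [0.001, 1.0, -0.025, -0.001]
wrist_force: [-0.0, -0.9, 1.3]
width: 0.898
finger_force: 0.0
```

Emit:
{"name": "move_arm", "arguments": {
  "series": [
    {"dx": 0, "dy": 0.1, "dz": -0.5, "yaw": 0, "gripper": 0.8},
    {"dx": 0, "dy": 0, "dz": -0.5, "yaw": 0, "gripper": 0.8},
    {"dx": 0, "dy": 0, "dz": -0.5, "yaw": 0, "gripper": 0.8},
    {"dx": 0, "dy": 0, "dz": -0.4, "yaw": 0, "gripper": 0.8},
    {"dx": 0, "dy": 0, "dz": 0, "yaw": 0, "gripper": 0.8},
    {"dx": 0, "dy": 0, "dz": 0, "yaw": 0, "gripper": 0.8},
    {"dx": 0, "dy": 0, "dz": 0, "yaw": 0, "gripper": -1},
    {"dx": 0, "dy": 0, "dz": 0, "yaw": 0, "gripper": -1},
    {"dx": 0, "dy": 0, "dz": 0, "yaw": 0, "gripper": -1},
    {"dx": 0, "dy": 0, "dz": 0, "yaw": 0, "gripper": -1},
    {"dx": 0, "dy": 0, "dz": 0, "yaw": 0, "gripper": -1},
    {"dx": 0, "dy": 0, "dz": 0, "yaw": 0, "gripper": -1},
    {"dx": 0, "dy": 0, "dz": 0, "yaw": 0, "gripper": -1}
  ],
  "squeeze": 25
}}

```text
t: 10.85
ee_pos: [0.4766, 0.047, 0.0168]
tool_rot: [-0.001, 1.0, -0.024, 0.001]
wrist_force: [-4.3, -0.3, 19.7]
width: 0.618
finger_force: 22.4
```

Emit:
{"name": "move_arm", "arguments": {
  "series": [
    {"dx": 0, "dy": 0, "dz": 0.3, "yaw": 0, "gripper": -1},
    {"dx": 0, "dy": 0, "dz": 0.6, "yaw": 0, "gripper": -1},
    {"dx": 0, "dy": 0, "dz": 0.8, "yaw": 0, "gripper": -1},
    {"dx": 0, "dy": 0, "dz": 0.9, "yaw": 0, "gripper": -1},
    {"dx": 0, "dy": 0, "dz": 0.9, "yaw": 0, "gripper": -1},
    {"dx": 0, "dy": 0, "dz": 0.9, "yaw": 0, "gripper": -1},
    {"dx": 0, "dy": 0, "dz": 0.9, "yaw": 0, "gripper": -1},
    {"dx": 0, "dy": 0, "dz": 0.7, "yaw": 0, "gripper": -1},
    {"dx": 0, "dy": 0, "dz": 0, "yaw": 0, "gripper": -1}
  ]
}}

```text
t: 11.6
ee_pos: [0.4773, 0.0466, 0.1991]
tool_rot: [-0.001, 1.0, -0.025, 0.002]
wrist_force: [0.7, -1.0, -1.5]
width: 0.615
finger_force: 26.7
```

Emit:
{"name": "move_arm", "arguments": {
  "series": [
    {"dx": 0, "dy": -0.5, "dz": 0, "yaw": 0.8, "gripper": -1},
    {"dx": 0, "dy": -0.9, "dz": 0, "yaw": 0.8, "gripper": -1},
    {"dx": 0, "dy": -0.9, "dz": 0, "yaw": 0.8, "gripper": -1},
    {"dx": 0, "dy": -0.9, "dz": 0, "yaw": 0.8, "gripper": -1},
    {"dx": 0, "dy": -0.9, "dz": 0, "yaw": 0.8, "gripper": -1},
    {"dx": 0, "dy": -0.9, "dz": 0, "yaw": 0.8, "gripper": -1},
    {"dx": 0, "dy": -0.9, "dz": 0, "yaw": 0.8, "gripper": -1},
    {"dx": 0, "dy": -0.9, "dz": 0, "yaw": 0.8, "gripper": -1},
    {"dx": 0, "dy": -0.9, "dz": 0, "yaw": 0.8, "gripper": -1},
    {"dx": 0, "dy": -0.9, "dz": 0, "yaw": 0.8, "gripper": -1},
    {"dx": 0, "dy": -0.9, "dz": 0, "yaw": 0.8, "gripper": -1},
    {"dx": 0, "dy": -0.9, "dz": 0, "yaw": 0.8, "gripper": -1},
    {"dx": 0, "dy": -0.9, "dz": 0, "yaw": 0.4, "gripper": -1},
    {"dx": 0, "dy": -0.9, "dz": 0, "yaw": 0, "gripper": -1},
    {"dx": 0, "dy": -0.9, "dz": 0, "yaw": 0, "gripper": -1},
    {"dx": 0, "dy": -0.9, "dz": 0, "yaw": 0, "gripper": -1},
    {"dx": 0, "dy": 0, "dz": 0, "yaw": 0, "gripper": -1},
    {"dx": 0, "dy": 0, "dz": 0, "yaw": 0, "gripper": -1}
  ]
}}

```text
t: 13.1
ee_pos: [0.4746, -0.3748, 0.1953]
tool_rot: [0.0, 0.917, 0.399, -0.001]
wrist_force: [-0.0, -0.0, -1.7]
width: 0.616
finger_force: 26.8
```

Emit:
{"name": "move_arm", "arguments": {
  "series": [
    {"dx": -0.05, "dy": -0.1, "dz": -0.6, "yaw": 0, "gripper": -1},
    {"dx": 0, "dy": 0, "dz": -0.8, "yaw": 0, "gripper": -1},
    {"dx": 0, "dy": 0, "dz": -0.8, "yaw": 0, "gripper": -1},
    {"dx": 0, "dy": 0, "dz": -0.8, "yaw": 0, "gripper": -1},
    {"dx": 0, "dy": 0, "dz": -0.8, "yaw": 0, "gripper": -1},
    {"dx": 0, "dy": 0, "dz": -0.8, "yaw": 0, "gripper": -1},
    {"dx": 0, "dy": 0, "dz": -0.5, "yaw": 0, "gripper": -1},
    {"dx": 0, "dy": 0, "dz": 0, "yaw": 0, "gripper": -1},
    {"dx": 0, "dy": 0, "dz": 0, "yaw": 0, "gripper": -1}
  ]
}}

```text
t: 13.85
ee_pos: [0.4742, -0.3758, 0.0426]
tool_rot: [-0.0, 0.916, 0.4, -0.0]
wrist_force: [0.3, -0.2, -0.8]
width: 0.617
finger_force: 26.9
```

Remaining: z from .0426 to .018.

Emit:
{"name": "move_arm", "arguments": {
  "series": [
    {"dx": -0.03, "dy": -0.07, "dz": -0.3, "yaw": 0, "gripper": -1},
    {"dx": 0, "dy": 0, "dz": -0.3, "yaw": 0, "gripper": -1},
    {"dx": 0, "dy": 0, "dz": -0.22, "yaw": 0, "gripper": -1},
    {"dx": 0, "dy": 0, "dz": 0, "yaw": 0, "gripper": -1},
    {"dx": 0, "dy": 0, "dz": 0, "yaw": 0, "gripper": -1}
  ]
}}

```text
t: 14.27
ee_pos: [0.4733, -0.3784, 0.0177]
tool_rot: [-0.0, 0.916, 0.4, 0.0]
wrist_force: [-0.7, 0.4, -1.6]
width: 0.62
finger_force: 26.6
```

Emit:
{"name": "move_arm", "arguments": {
  "series": [
    {"dx": 0, "dy": 0, "dz": -0.05, "yaw": 0, "gripper": -1},
    {"dx": 0, "dy": 0, "dz": 0, "yaw": 0, "gripper": 0.3},
    {"dx": 0, "dy": 0, "dz": 0, "yaw": 0, "gripper": 0.4},
    {"dx": 0, "dy": 0, "dz": 0, "yaw": 0, "gripper": 0.5},
    {"dx": 0, "dy": 0, "dz": 0, "yaw": 0, "gripper": 0.7},
    {"dx": 0, "dy": 0, "dz": 0, "yaw": 0, "gripper": 0.8},
    {"dx": 0, "dy": 0, "dz": 0, "yaw": 0, "gripper": 0.8},
    {"dx": 0, "dy": 0, "dz": 0, "yaw": 0, "gripper": 0.8},
    {"dx": 0, "dy": 0, "dz": 0.5, "yaw": 0, "gripper": 0.8},
    {"dx": 0, "dy": 0, "dz": 1, "yaw": 0, "gripper": 1},
    {"dx": 0, "dy": 0, "dz": 1, "yaw": 0, "gripper": 1},
    {"dx": 0, "dy": 0, "dz": 1, "yaw": 0, "gripper": 1},
    {"dx": 0, "dy": 0, "dz": 1, "yaw": 0, "gripper": 1},
    {"dx": 0, "dy": 0, "dz": 1, "yaw": 0, "gripper": 1},
    {"dx": 0, "dy": 0, "dz": 1, "yaw": 0, "gripper": 1},
    {"dx": 0, "dy": 0, "dz": 1, "yaw": 0, "gripper": 1},
    {"dx": 0, "dy": 0, "dz": 1, "yaw": 0, "gripper": 1},
    {"dx": 0, "dy": 0, "dz": 1, "yaw": 0, "gripper": 1},
    {"dx": 0, "dy": 0, "dz": 1, "yaw": 0, "gripper": 1}
  ]
}}

```text
t: 15.85
ee_pos: [0.4725, -0.3785, 0.334]
tool_rot: [0.0, 0.917, 0.4, 0.0]
wrist_force: [0.6, -1.1, 0.4]
width: 0.998
finger_force: 0.0
```

Run:
```python
from h import *
np.set_printoptions(precision=4,suppress=True)
o=r.get_obs();print(o['t'],o['ee_pos'],o['joint_pos'])
c=r.camera_params('wrist');f=r.grab_frame('wrist')[:,:,::-1].copy();cv2.imwrite('pics/wrist4.png',f);np.savez('wrist4.npz',**c)
p=proj(c,[.473,-.378,.032])[0];x,y=p.astype(int);print(p)
b=blob(f,(20,150,80),(35,255,255),(x-60,max(y-60,0),x+60,y+60));print('lemon',b[1],onz(c,b[0],.032))
t=r.grab_frame('top')[:,:,::-1].copy();s=r.grab_frame('scene')[:,:,::-1].copy();cv2.imwrite('pics/top4.png',t);cv2.imwrite('pics/scene4.png',s)
ct=r.camera_params('top')
b=blob(t,(20,150,120),(35,255,255),(250,185,300,235));print('lemon top',onz(ct,b[0],.032))
cv2.imwrite('pics/c4.png',np.hstack([cv2.resize(t[165:295,105:305],(400,300)),cv2.resize(f,(400,300))]))
```

```text
15.85 [ 0.4725 -0.3785  0.334 ] [-0.1452  0.3286  0.9291  1.6774 -0.2741  1.2732  0.0913]
[253.5767 149.7604]
lemon [ 243  128   29   48 1015] [[ 0.4746 -0.3829  0.032 ]]
lemon top [[ 0.4732 -0.38    0.032 ]]
```

View pics/c4.png

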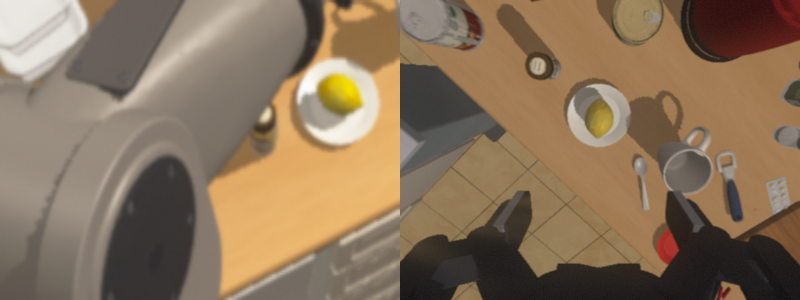

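The left half shows the lemon in the dish at (342,95) and the jar upright at (265,130). Lemon centre is (.474, -.381), about 3 mm off the dish centre. Next is the bottle.

Emit:
{"name": "move_arm", "arguments": {
  "series": [
    {"dx": 0, "dy": 0.7, "dz": 0, "yaw": 0.5, "gripper": 1},
    {"dx": 0, "dy": 0.9, "dz": 0, "yaw": 0.5, "gripper": 1},
    {"dx": 0, "dy": 0.9, "dz": 0, "yaw": 0.5, "gripper": 1},
    {"dx": 0, "dy": 0.9, "dz": 0, "yaw": 0.5, "gripper": 1},
    {"dx": 0, "dy": 0.9, "dz": 0, "yaw": 0.2, "gripper": 1},
    {"dx": 0, "dy": 0.9, "dz": 0, "yaw": 0, "gripper": 1},
    {"dx": 0, "dy": 0.9, "dz": 0, "yaw": 0, "gripper": 1},
    {"dx": 0, "dy": 0.9, "dz": 0, "yaw": 0, "gripper": 1},
    {"dx": 0, "dy": 0.9, "dz": 0, "yaw": 0, "gripper": 1},
    {"dx": 0, "dy": 0.5, "dz": 0, "yaw": 0, "gripper": 1},
    {"dx": 0, "dy": 0, "dz": 0, "yaw": 0, "gripper": 1},
    {"dx": 0, "dy": 0, "dz": 0, "yaw": 0, "gripper": 1}
  ]
}}

```text
t: 17.0
ee_pos: [0.4729, -0.1258, 0.3311]
tool_rot: [-0.0, 0.873, 0.487, -0.0]
wrist_force: [-0.7, 0.0, -0.3]
width: 1.0
finger_force: 0.0
```

Run:
```python
from h import *
np.set_printoptions(precision=4,suppress=True)
o=r.get_obs();print(o['t'],o['ee_pos'],o['joint_pos']);q=rot(o['tool_rot']);print('yaw',np.degrees(np.arctan2(q[1,1],q[0,1])))
c=r.camera_params('wrist');f=r.grab_frame('wrist')[:,:,::-1].copy();cv2.imwrite('pics/wrist5.png',f);np.savez('wrist5.npz',**c)
p=proj(c,[.5805,-.128,.19])[0];x,y=p.astype(int);print(p,c['eye'])
b=blob(f,(45,60,20),(95,255,255),(max(x-60,0),max(y-60,0),x+60,y+60));print('cap',b[0],b[1],onz(c,b[0],.195))
```

```text
17.0 [ 0.4729 -0.1258  0.3311] [-0.6241  0.0075  0.7732  1.9128 -0.0058  1.224  -0.4024]
yaw -31.715668994117944
[352.7442 121.3419] [ 0.5128 -0.0611  0.4739]
cap [349.6143 108.225 ] [331 101  44  21 280] [[ 0.582  -0.1148  0.195 ]]
```

View pics/wrist5.png

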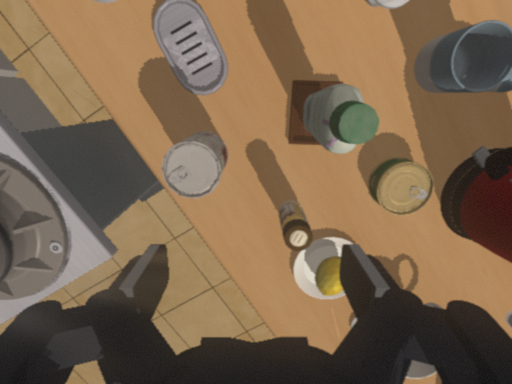

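The wrist view shows the cap top at (354,123). The bottle's broad side runs up the image with the dark tray square to the gripper. The empty bottle tray is at (191,46), with its slots across.

Run:
```python
from h import *
np.set_printoptions(precision=4,suppress=True)
c=dict(np.load('wrist5.npz'));f=cv2.imread('pics/wrist5.png')
hs=cv2.cvtColor(f,cv2.COLOR_BGR2HSV);print(hs[125,354],hs[108,349],hs[60,200],hs[4,180])
b=blob(f,(45,40,10),(95,255,255),(325,95,385,150));print('cap',b[1],onz(c,cv2.minEnclosingCircle(b[2])[0],.2),onz(c,(354,122.5),.205))
b=blob(f,(0,0,60),(180,70,255),(145,0,235,100));print(b[1]);P=onz(c,b[2],.010)[:,:2].astype('float32')
m=cv2.minAreaRect(P);print(m);print(cv2.boxPoints(m))
```

```text
[ 53  57 120] [ 54  61 112] [173  14 164] [176  13 142]
cap [ 331  101   47   43 1456] [[ 0.5787 -0.1265  0.2   ]] [[ 0.5774 -0.126   0.205 ]]
[ 153    0   75   95 4846]
((0.4715017080307007, 0.04383358359336853), (0.13394266366958618, 0.07881408929824829), 84.67630004882812)
[[ 0.4261 -0.0192]
 [ 0.5045 -0.0265]
 [ 0.517   0.1069]
 [ 0.4385  0.1142]]
```

Emit:
{"name": "move_arm", "arguments": {
  "series": [
    {"dx": 0.7, "dy": -0.04, "dz": 0, "yaw": 0, "gripper": 1},
    {"dx": 0.9, "dy": 0, "dz": 0, "yaw": 0, "gripper": 1},
    {"dx": 0.9, "dy": 0, "dz": 0, "yaw": 0, "gripper": 1},
    {"dx": 0.9, "dy": 0, "dz": 0, "yaw": 0, "gripper": 1},
    {"dx": 0.15, "dy": 0, "dz": -0.5, "yaw": 0, "gripper": 1},
    {"dx": 0, "dy": 0, "dz": -0.8, "yaw": 0, "gripper": 1},
    {"dx": 0, "dy": 0, "dz": -0.8, "yaw": 0, "gripper": 1},
    {"dx": 0, "dy": 0, "dz": -0.4, "yaw": 0, "gripper": 1},
    {"dx": 0, "dy": 0, "dz": 0, "yaw": 0, "gripper": 1},
    {"dx": 0, "dy": 0, "dz": 0, "yaw": 0, "gripper": 1}
  ]
}}

```text
t: 17.88
ee_pos: [0.5797, -0.1284, 0.2567]
tool_rot: [0.0, 0.874, 0.486, -0.0]
wrist_force: [-0.7, -0.5, 1.0]
width: 1.001
finger_force: 0.0
```

Centred over the cap; now down by 2.88 units, then grip.

Emit:
{"name": "move_arm", "arguments": {
  "series": [
    {"dx": 0, "dy": 0.03, "dz": -0.6, "yaw": 0, "gripper": 1},
    {"dx": 0, "dy": 0, "dz": -0.7, "yaw": 0, "gripper": 1},
    {"dx": 0, "dy": 0, "dz": -0.7, "yaw": 0, "gripper": 1},
    {"dx": 0, "dy": 0, "dz": -0.6, "yaw": 0, "gripper": 1},
    {"dx": 0, "dy": 0, "dz": -0.28, "yaw": 0, "gripper": 1},
    {"dx": 0, "dy": 0, "dz": 0, "yaw": 0, "gripper": 1},
    {"dx": 0, "dy": 0, "dz": 0, "yaw": 0, "gripper": 1},
    {"dx": 0, "dy": 0, "dz": 0, "yaw": 0, "gripper": -1},
    {"dx": 0, "dy": 0, "dz": 0, "yaw": 0, "gripper": -1},
    {"dx": 0, "dy": 0, "dz": 0, "yaw": 0, "gripper": -1},
    {"dx": 0, "dy": 0, "dz": 0, "yaw": 0, "gripper": -1},
    {"dx": 0, "dy": 0, "dz": 0, "yaw": 0, "gripper": -1},
    {"dx": 0, "dy": 0, "dz": 0, "yaw": 0, "gripper": -1},
    {"dx": 0, "dy": 0, "dz": 0, "yaw": 0, "gripper": -1},
    {"dx": 0, "dy": 0, "dz": 0, "yaw": 0, "gripper": -1}
  ],
  "squeeze": 50
}}

```text
t: 19.13
ee_pos: [0.5805, -0.1268, 0.1708]
tool_rot: [0.0, 0.874, 0.486, 0.001]
wrist_force: [-0.2, 1.2, 5.8]
width: 0.439
finger_force: 49.7
```

Emit:
{"name": "move_arm", "arguments": {
  "series": [
    {"dx": 0, "dy": 0, "dz": 0.2, "yaw": 0, "gripper": -1},
    {"dx": 0, "dy": 0, "dz": 0.4, "yaw": 0, "gripper": -1},
    {"dx": 0, "dy": 0, "dz": 0.5, "yaw": 0, "gripper": -1},
    {"dx": 0, "dy": 0, "dz": 0.5, "yaw": 0, "gripper": -1},
    {"dx": 0, "dy": 0, "dz": 0.4, "yaw": 0, "gripper": -1},
    {"dx": -0.1, "dy": 0.2, "dz": 0.2, "yaw": 0.2, "gripper": -1},
    {"dx": -0.3, "dy": 0.4, "dz": 0, "yaw": 0.4, "gripper": -1},
    {"dx": -0.4, "dy": 0.6, "dz": 0, "yaw": 0.6, "gripper": -1},
    {"dx": -0.4, "dy": 0.7, "dz": 0, "yaw": 0.6, "gripper": -1},
    {"dx": -0.45, "dy": 0.7, "dz": 0, "yaw": 0.6, "gripper": -1},
    {"dx": -0.45, "dy": 0.7, "dz": 0, "yaw": 0.6, "gripper": -1},
    {"dx": -0.45, "dy": 0.7, "dz": 0, "yaw": 0.6, "gripper": -1},
    {"dx": -0.4, "dy": 0.6, "dz": 0, "yaw": 0.6, "gripper": -1},
    {"dx": -0.3, "dy": 0.5, "dz": 0, "yaw": 0.6, "gripper": -1},
    {"dx": -0.25, "dy": 0.4, "dz": 0, "yaw": 0.5, "gripper": -1},
    {"dx": -0.15, "dy": 0.2, "dz": 0, "yaw": 0.2, "gripper": -1},
    {"dx": 0, "dy": 0, "dz": 0, "yaw": 0, "gripper": -1},
    {"dx": 0, "dy": 0, "dz": 0, "yaw": 0, "gripper": -1},
    {"dx": 0, "dy": 0, "dz": 0, "yaw": 0, "gripper": -1}
  ]
}}

```text
t: 20.72
ee_pos: [0.4709, 0.0435, 0.236]
tool_rot: [0.0, 0.734, 0.679, 0.0]
wrist_force: [-0.4, -0.1, -2.8]
width: 0.439
finger_force: 50.8
```

Run:
```python
from h import *
np.set_printoptions(precision=4,suppress=True)
o=r.get_obs();print(o['t'],o['ee_pos'],o['joint_pos']);q=rot(o['tool_rot']);print('yaw',np.degrees(np.arctan2(q[1,1],q[0,1])))
c=r.camera_params('wrist');f=r.grab_frame('wrist')[:,:,::-1].copy();cv2.imwrite('pics/wrist6.png',f);np.savez('wrist6.npz',**c)
s=r.grab_frame('scene')[:,:,::-1].copy();cv2.imwrite('pics/scene6.png',s)
print(proj(c,[[.471,.045,.01],[.578,-.129,.01]]))
cv2.imwrite('pics/c6.png',np.hstack([cv2.resize(s[110:260,130:330],(400,300)),cv2.resize(f,(400,300))]))
```

```text
20.7167 [0.4709 0.0435 0.236 ] [-0.8111  0.0816  0.6249  2.0667 -0.0559  1.009  -0.2352]
yaw -4.422722664884678
[[253.9154 159.108 ]
 [337.4605 272.726 ]]
```

View pics/c6.png

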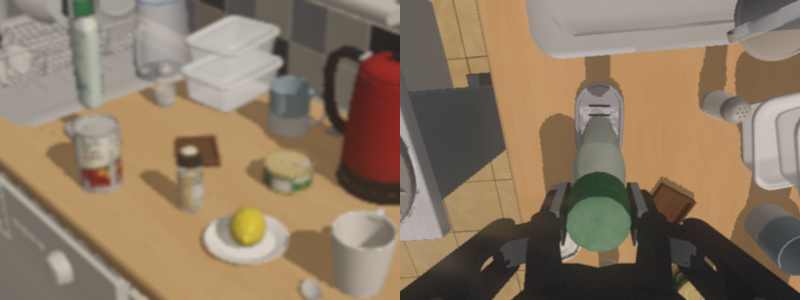

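The scene view shows the bottle held upright at (85,60), with the spice tray empty. The wrist view shows the steel tray at (600,110), its sides in line with the gripper and the bottle above it. Lowering.

Emit:
{"name": "move_arm", "arguments": {
  "series": [
    {"dx": 0, "dy": 0.05, "dz": -0.3, "yaw": 0, "gripper": -1},
    {"dx": 0, "dy": 0, "dz": -0.5, "yaw": 0, "gripper": -1},
    {"dx": 0, "dy": 0, "dz": -0.5, "yaw": 0, "gripper": -1},
    {"dx": 0, "dy": 0, "dz": -0.4, "yaw": 0, "gripper": -1},
    {"dx": 0, "dy": 0, "dz": -0.2, "yaw": 0, "gripper": -1},
    {"dx": 0, "dy": 0, "dz": -0.1, "yaw": 0, "gripper": -1},
    {"dx": 0, "dy": 0, "dz": 0, "yaw": 0, "gripper": -1},
    {"dx": 0, "dy": 0, "dz": 0, "yaw": 0, "gripper": -1}
  ]
}}

```text
t: 21.48
ee_pos: [0.4707, 0.0457, 0.1762]
tool_rot: [0.0, 0.733, 0.68, 0.0]
wrist_force: [0.4, 0.0, -2.5]
width: 0.439
finger_force: 50.7
```

Emit:
{"name": "move_arm", "arguments": {
  "series": [
    {"dx": 0, "dy": 0, "dz": -0.1, "yaw": 0, "gripper": -1},
    {"dx": 0, "dy": 0, "dz": -0.07, "yaw": 0, "gripper": -1},
    {"dx": 0, "dy": 0, "dz": 0, "yaw": 0, "gripper": -1},
    {"dx": 0, "dy": 0, "dz": 0, "yaw": 0, "gripper": -1}
  ]
}}

```text
t: 21.82
ee_pos: [0.4705, 0.0459, 0.171]
tool_rot: [0.0, 0.733, 0.68, 0.0]
wrist_force: [-0.2, 0.1, -3.4]
width: 0.438
finger_force: 51.1
```

Emit:
{"name": "move_arm", "arguments": {
  "series": [
    {"dx": 0, "dy": 0, "dz": -0.06, "yaw": 0, "gripper": -1},
    {"dx": 0, "dy": 0, "dz": 0, "yaw": 0, "gripper": -1},
    {"dx": 0, "dy": 0, "dz": 0, "yaw": 0, "gripper": -1}
  ]
}}

```text
t: 22.07
ee_pos: [0.4721, 0.046, 0.1704]
tool_rot: [0.001, 0.733, 0.68, 0.002]
wrist_force: [0.7, -0.8, 14.8]
width: 0.44
finger_force: 53.0
```

Touched down. Release and rise.

Emit:
{"name": "move_arm", "arguments": {
  "series": [
    {"dx": 0, "dy": 0, "dz": 0.03, "yaw": 0, "gripper": -1},
    {"dx": 0, "dy": 0, "dz": 0, "yaw": 0, "gripper": 0},
    {"dx": 0, "dy": 0, "dz": 0, "yaw": 0, "gripper": 0.3},
    {"dx": 0, "dy": 0, "dz": 0, "yaw": 0, "gripper": 0.7},
    {"dx": 0, "dy": 0, "dz": 0, "yaw": 0, "gripper": 1},
    {"dx": 0, "dy": 0, "dz": 0, "yaw": 0, "gripper": 1},
    {"dx": 0, "dy": 0, "dz": 0, "yaw": 0, "gripper": 1},
    {"dx": 0, "dy": 0, "dz": 0, "yaw": 0, "gripper": 1},
    {"dx": 0, "dy": 0, "dz": 0.4, "yaw": 0, "gripper": 1},
    {"dx": 0, "dy": 0, "dz": 0.7, "yaw": 0, "gripper": 1},
    {"dx": 0, "dy": 0, "dz": 0.9, "yaw": 0, "gripper": 1},
    {"dx": 0, "dy": 0, "dz": 0.9, "yaw": 0, "gripper": 1},
    {"dx": 0, "dy": 0, "dz": 0.9, "yaw": 0, "gripper": 1},
    {"dx": 0, "dy": 0, "dz": 0.9, "yaw": 0, "gripper": 1},
    {"dx": 0, "dy": 0, "dz": 0, "yaw": 0, "gripper": 1}
  ]
}}

```text
t: 23.32
ee_pos: [0.4722, 0.046, 0.3155]
tool_rot: [0.001, 0.733, 0.68, 0.003]
wrist_force: [1.2, 0.7, 0.2]
width: 0.998
finger_force: 0.0
```

Emit:
{"name": "move_arm", "arguments": {
  "series": [
    {"dx": 0, "dy": -0.9, "dz": 0, "yaw": -0.5, "gripper": 1},
    {"dx": 0, "dy": -0.9, "dz": 0, "yaw": -0.5, "gripper": 1},
    {"dx": 0, "dy": -0.9, "dz": 0, "yaw": -0.5, "gripper": 1},
    {"dx": 0, "dy": -0.9, "dz": 0, "yaw": -0.5, "gripper": 1},
    {"dx": 0, "dy": -0.9, "dz": 0, "yaw": -0.5, "gripper": 1},
    {"dx": 0, "dy": -0.9, "dz": 0, "yaw": -0.5, "gripper": 1},
    {"dx": 0, "dy": -0.9, "dz": 0, "yaw": -0.5, "gripper": 1},
    {"dx": 0, "dy": -0.9, "dz": 0, "yaw": -0.5, "gripper": 1},
    {"dx": 0, "dy": -0.9, "dz": 0, "yaw": -0.5, "gripper": 1},
    {"dx": 0, "dy": -0.9, "dz": 0, "yaw": -0.5, "gripper": 1},
    {"dx": 0, "dy": 0, "dz": 0, "yaw": -0.5, "gripper": 1},
    {"dx": 0, "dy": 0, "dz": 0, "yaw": 0, "gripper": 1}
  ]
}}

```text
t: 24.32
ee_pos: [0.4699, -0.2257, 0.3107]
tool_rot: [0.0, 0.875, 0.484, -0.0]
wrist_force: [0.5, -0.5, -0.7]
width: 0.998
finger_force: 0.0
```

Run:
```python
from h import *
np.set_printoptions(precision=4,suppress=True)
o=r.get_obs();print(o['t'],o['ee_pos'],o['joint_pos']);q=rot(o['tool_rot']);print('yaw',np.degrees(np.arctan2(q[1,1],q[0,1])))
c=r.camera_params('wrist');f=r.grab_frame('wrist')[:,:,::-1].copy();cv2.imwrite('pics/wrist7.png',f);np.savez('wrist7.npz',**c)
p=proj(c,[.4695,-.2515,.105])[0];print('jar',p);x,y=p.astype(int)
b=blob(f,(0,0,0),(180,255,80),(x-30,y-30,x+30,y+30));print(b[1],onz(c,cv2.minEnclosingCircle(b[2])[0],.1))
x,y=proj(c,[.578,-.129,.012])[0].astype(int);print(x,y)
b=blob(f,(0,60,20),(20,255,110),(max(x-60,0),max(y-50,0),x+60,y+50));P=onz(c,b[2],.010)[:,:2].astype('float32');print('spice',b[1],cv2.minAreaRect(P))
b=blob(f,(45,40,10),(95,255,255),(0,0,250,120));print('cap',b[1],onz(c,cv2.minEnclosingCircle(b[2])[0],.2))
```

```text
24.3167 [ 0.4699 -0.2257  0.3107] [-0.5101  0.1281  0.9315  1.8856 -0.11    1.1815 -0.1011]
yaw -32.108236428359994
jar [264.6277 181.3359]
[248 162  29  16 203] [[ 0.4711 -0.2431  0.1   ]]
283 48
spice [ 253    2   61   83 4401] ((0.5788135528564453, -0.12429848313331604), (0.10078034549951553, 0.07845746725797653), 56.44587707519531)Traceback (most recent call last):
  File "<stdin>", line 9, in <module>
  File "h.py", line 23, in blob
    k=1+np.argmax(s[1:,4]);cn=max(cv2.findContours((l==k).astype('uint8'),0,1)[0],key=len)[:,0]
        ~~~~~~~~~^^^^^^^^^
    return _wrapfunc(a, 'argmax', axis=axis, out=out, **kwds)
    return bound(*args, **kwds)
ValueError: attempt to get argmax of an empty sequence
```

View pics/wrist7.png

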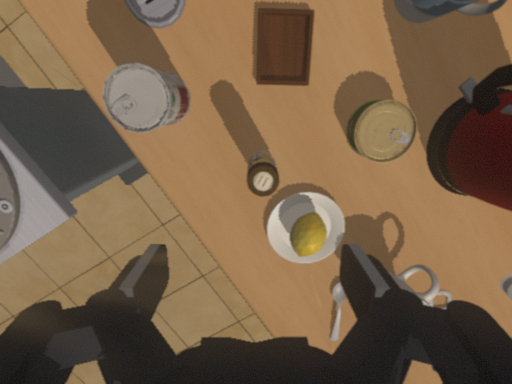

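The wrist view shows the jar's cap top at (265,181), exactly where predicted. The empty spice tray is centred at (284,47), also as predicted.

Emit:
{"name": "move_arm", "arguments": {
  "series": [
    {"dx": 0, "dy": -0.6, "dz": 0, "yaw": 0, "gripper": 1},
    {"dx": 0, "dy": -0.25, "dz": -0.5, "yaw": 0, "gripper": 1},
    {"dx": 0, "dy": 0, "dz": -0.8, "yaw": 0, "gripper": 1},
    {"dx": 0, "dy": 0, "dz": -0.8, "yaw": 0, "gripper": 1},
    {"dx": 0, "dy": 0, "dz": -0.8, "yaw": 0, "gripper": 1},
    {"dx": 0, "dy": 0, "dz": -0.8, "yaw": 0, "gripper": 1},
    {"dx": 0, "dy": 0, "dz": 0, "yaw": 0, "gripper": 1},
    {"dx": 0, "dy": 0, "dz": 0, "yaw": 0, "gripper": 1}
  ]
}}

```text
t: 25.03
ee_pos: [0.4701, -0.2489, 0.1997]
tool_rot: [-0.001, 0.873, 0.487, -0.001]
wrist_force: [-0.2, -0.0, 1.4]
width: 1.001
finger_force: 0.0
```

Emit:
{"name": "move_arm", "arguments": {
  "series": [
    {"dx": 0, "dy": -0.08, "dz": -0.7, "yaw": 0, "gripper": 1},
    {"dx": 0, "dy": 0, "dz": -0.8, "yaw": 0, "gripper": 1},
    {"dx": 0, "dy": 0, "dz": -0.8, "yaw": 0, "gripper": 1},
    {"dx": 0, "dy": 0, "dz": -0.8, "yaw": 0, "gripper": 1},
    {"dx": 0, "dy": 0, "dz": -0.8, "yaw": 0, "gripper": 1},
    {"dx": 0, "dy": 0, "dz": -0.6, "yaw": 0, "gripper": 1},
    {"dx": 0, "dy": 0, "dz": 0, "yaw": 0, "gripper": 1},
    {"dx": 0, "dy": 0, "dz": 0, "yaw": 0, "gripper": 1}
  ]
}}

```text
t: 25.7
ee_pos: [0.4712, -0.2521, 0.0662]
tool_rot: [0.0, 0.874, 0.487, 0.0]
wrist_force: [0.6, -0.4, 0.4]
width: 1.001
finger_force: 0.0
```

Emit:
{"name": "move_arm", "arguments": {
  "series": [
    {"dx": 0, "dy": 0, "dz": 0, "yaw": 0, "gripper": -1},
    {"dx": 0, "dy": 0, "dz": 0, "yaw": 0, "gripper": -1},
    {"dx": 0, "dy": 0, "dz": 0, "yaw": 0, "gripper": -1},
    {"dx": 0, "dy": 0, "dz": 0, "yaw": 0, "gripper": -1},
    {"dx": 0, "dy": 0, "dz": 0, "yaw": 0, "gripper": -1},
    {"dx": 0, "dy": 0, "dz": 0, "yaw": 0, "gripper": -1},
    {"dx": 0, "dy": 0, "dz": 0, "yaw": 0, "gripper": -1},
    {"dx": 0, "dy": 0, "dz": 0, "yaw": 0, "gripper": -1}
  ],
  "squeeze": 30
}}

```text
t: 26.37
ee_pos: [0.4707, -0.252, 0.0659]
tool_rot: [0.0, 0.874, 0.486, 0.001]
wrist_force: [-3.9, 2.2, 13.6]
width: 0.476
finger_force: 28.3
```

Emit:
{"name": "move_arm", "arguments": {
  "series": [
    {"dx": 0, "dy": 0, "dz": 0.4, "yaw": 0, "gripper": -1},
    {"dx": 0, "dy": 0, "dz": 0.7, "yaw": 0, "gripper": -1},
    {"dx": 0, "dy": 0, "dz": 0.7, "yaw": 0, "gripper": -1},
    {"dx": 0.3, "dy": 0.3, "dz": 0.2, "yaw": 0, "gripper": -1},
    {"dx": 0.5, "dy": 0.6, "dz": 0, "yaw": 0, "gripper": -1},
    {"dx": 0.6, "dy": 0.7, "dz": 0, "yaw": 0, "gripper": -1},
    {"dx": 0.6, "dy": 0.7, "dz": 0, "yaw": 0, "gripper": -1},
    {"dx": 0.6, "dy": 0.7, "dz": 0, "yaw": 0, "gripper": -1},
    {"dx": 0.5, "dy": 0.6, "dz": 0, "yaw": 0, "gripper": -1},
    {"dx": 0.3, "dy": 0.4, "dz": 0, "yaw": 0, "gripper": -1},
    {"dx": 0.18, "dy": 0.1, "dz": 0, "yaw": 0, "gripper": -1},
    {"dx": 0, "dy": 0, "dz": -0.5, "yaw": 0, "gripper": -1},
    {"dx": 0, "dy": 0, "dz": -0.5, "yaw": 0, "gripper": -1},
    {"dx": 0, "dy": 0, "dz": 0, "yaw": 0, "gripper": -1},
    {"dx": 0, "dy": 0, "dz": 0, "yaw": 0, "gripper": -1}
  ]
}}

```text
t: 27.62
ee_pos: [0.577, -0.1301, 0.0951]
tool_rot: [-0.0, 0.874, 0.486, -0.001]
wrist_force: [0.3, -0.7, -0.4]
width: 0.471
finger_force: 30.6
```

Emit:
{"name": "move_arm", "arguments": {
  "series": [
    {"dx": 0.03, "dy": 0.04, "dz": -0.3, "yaw": 0, "gripper": -1},
    {"dx": 0, "dy": 0, "dz": -0.3, "yaw": 0, "gripper": -1},
    {"dx": 0, "dy": 0, "dz": -0.15, "yaw": 0, "gripper": -1},
    {"dx": 0, "dy": 0, "dz": 0, "yaw": 0, "gripper": -1},
    {"dx": 0, "dy": 0, "dz": 0, "yaw": 0, "gripper": -1}
  ]
}}

```text
t: 28.03
ee_pos: [0.5785, -0.128, 0.0723]
tool_rot: [-0.0, 0.874, 0.486, -0.0]
wrist_force: [0.2, -0.6, 0.3]
width: 0.47
finger_force: 30.6
```

Emit:
{"name": "move_arm", "arguments": {
  "series": [
    {"dx": 0, "dy": 0, "dz": -0.1, "yaw": 0, "gripper": -1},
    {"dx": 0, "dy": 0, "dz": 0, "yaw": 0, "gripper": -1},
    {"dx": 0, "dy": 0, "dz": 0, "yaw": 0, "gripper": -1}
  ]
}}

```text
t: 28.28
ee_pos: [0.5786, -0.1277, 0.0697]
tool_rot: [-0.0, 0.874, 0.486, 0.0]
wrist_force: [-2.7, 0.8, 3.0]
width: 0.472
finger_force: 29.6
```

Touching. Release, rise, and back off to clear the views.

Emit:
{"name": "move_arm", "arguments": {
  "series": [
    {"dx": 0, "dy": 0, "dz": 0, "yaw": 0, "gripper": 0},
    {"dx": 0, "dy": 0, "dz": 0, "yaw": 0, "gripper": 0.4},
    {"dx": 0, "dy": 0, "dz": 0, "yaw": 0, "gripper": 1},
    {"dx": 0, "dy": 0, "dz": 0, "yaw": 0, "gripper": 1},
    {"dx": 0, "dy": 0, "dz": 0, "yaw": 0, "gripper": 1},
    {"dx": 0, "dy": 0, "dz": 0, "yaw": 0, "gripper": 1},
    {"dx": 0, "dy": 0, "dz": 0.5, "yaw": 0, "gripper": 1},
    {"dx": 0, "dy": 0, "dz": 0.8, "yaw": 0, "gripper": 1},
    {"dx": 0, "dy": 0, "dz": 1, "yaw": 0, "gripper": 1},
    {"dx": 0, "dy": 0, "dz": 1, "yaw": 0, "gripper": 1},
    {"dx": 0, "dy": 0, "dz": 1, "yaw": 0, "gripper": 1},
    {"dx": 0, "dy": 0, "dz": 1, "yaw": 0, "gripper": 1},
    {"dx": 0, "dy": 0, "dz": 1, "yaw": 0, "gripper": 1},
    {"dx": 0, "dy": 0, "dz": 1, "yaw": 0, "gripper": 1},
    {"dx": 0, "dy": 0, "dz": 1, "yaw": 0, "gripper": 1}
  ]
}}

```text
t: 29.53
ee_pos: [0.5784, -0.1279, 0.32]
tool_rot: [-0.0, 0.874, 0.486, 0.0]
wrist_force: [0.5, 0.6, 0.4]
width: 1.001
finger_force: 0.0
```

Emit:
{"name": "move_arm", "arguments": {
  "series": [
    {"dx": -0.5, "dy": -0.9, "dz": 0, "yaw": 0, "gripper": 1},
    {"dx": -0.5, "dy": -0.9, "dz": 0, "yaw": 0, "gripper": 1},
    {"dx": -0.5, "dy": -0.9, "dz": 0, "yaw": 0, "gripper": 1},
    {"dx": -0.5, "dy": -0.9, "dz": 0, "yaw": 0, "gripper": 1},
    {"dx": 0, "dy": -0.9, "dz": 0, "yaw": 0, "gripper": 1},
    {"dx": 0, "dy": -0.9, "dz": 0, "yaw": 0, "gripper": 1},
    {"dx": 0, "dy": -0.9, "dz": 0, "yaw": 0, "gripper": 1},
    {"dx": 0, "dy": -0.9, "dz": 0, "yaw": 0, "gripper": 1},
    {"dx": 0, "dy": -0.9, "dz": 0, "yaw": 0, "gripper": 1},
    {"dx": 0, "dy": -0.9, "dz": 0, "yaw": 0, "gripper": 1},
    {"dx": 0, "dy": 0, "dz": 0, "yaw": 0, "gripper": 1}
  ]
}}

```text
t: 30.45
ee_pos: [0.5168, -0.4028, 0.3184]
tool_rot: [0.001, 0.875, 0.484, -0.001]
wrist_force: [-1.4, -1.1, -0.4]
width: 0.999
finger_force: 0.0
```

Run:
```python
from h import *
np.set_printoptions(precision=4,suppress=True)
o=r.get_obs();print(o['t'],o['ee_pos'],o['joint_pos'])
I={}
for n in ('top','scene','wrist'): I[n]=r.grab_frame(n)[:,:,::-1].copy();cv2.imwrite(f'pics/{n}8.png',I[n])
ct=r.camera_params('top');cs=r.camera_params('scene')
print('pred cap top/scene',proj(ct,[.471,.045,.19]),proj(cs,[.471,.045,.19]))
a=cv2.resize(I['top'][165:295,105:305],(400,300));b=cv2.resize(I['scene'][110:260,130:330],(400,300))
cv2.imwrite('pics/c8.png',np.hstack([a,b]))
```

```text
30.45 [ 0.5168 -0.4028  0.3184] [-0.0812  0.4534  0.9202  1.5844 -0.3691  1.2883  0.3341]
pred cap top/scene [[131.3372 242.7525]] [[171.5045 130.5882]]
```

View pics/c8.png

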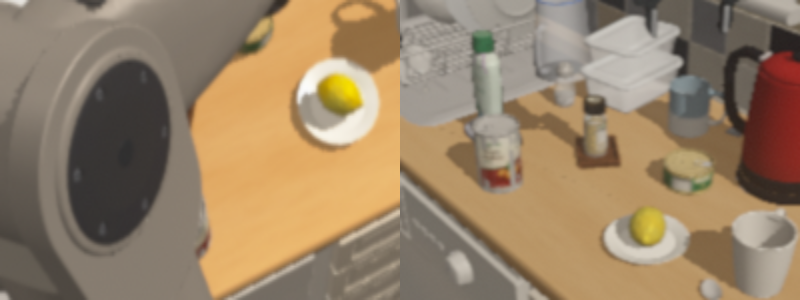

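The scene half shows the bottle upright at (487,75), the jar upright in the wooden tray at (596,130), and the lemon in the dish at (648,228). The tins and shaker are in place. One last look at the bottle's placing and turn from the wrist.

Emit:
{"name": "move_arm", "arguments": {
  "series": [
    {"dx": -0.3, "dy": 0.9, "dz": 0, "yaw": 0, "gripper": 1},
    {"dx": -0.3, "dy": 0.9, "dz": 0, "yaw": 0, "gripper": 1},
    {"dx": -0.3, "dy": 0.9, "dz": 0, "yaw": 0, "gripper": 1},
    {"dx": -0.3, "dy": 0.9, "dz": 0, "yaw": 0, "gripper": 1},
    {"dx": -0.3, "dy": 0.9, "dz": 0, "yaw": 0, "gripper": 1},
    {"dx": 0, "dy": 0.9, "dz": 0.5, "yaw": 0, "gripper": 1},
    {"dx": 0, "dy": 0.9, "dz": 0.5, "yaw": 0, "gripper": 1},
    {"dx": 0, "dy": 0.9, "dz": 0.5, "yaw": 0, "gripper": 1},
    {"dx": 0, "dy": 0.9, "dz": 0.5, "yaw": 0, "gripper": 1},
    {"dx": 0, "dy": 0, "dz": 0, "yaw": 0, "gripper": 1},
    {"dx": 0, "dy": 0, "dz": 0, "yaw": 0, "gripper": 1}
  ]
}}

```text
t: 31.52
ee_pos: [0.4742, -0.1524, 0.3791]
tool_rot: [-0.0, 0.872, 0.489, 0.001]
wrist_force: [-0.5, 0.0, -0.6]
width: 1.001
finger_force: 0.0
```

Run:
```python
from h import *
np.set_printoptions(precision=4,suppress=True)
o=r.get_obs();print(o['t'],o['ee_pos'])
c=r.camera_params('wrist');f=r.grab_frame('wrist')[:,:,::-1].copy();cv2.imwrite('pics/wrist9.png',f);np.savez('wrist9.npz',**c)
print(proj(c,[[.471,.045,.205],[.471,.045,.004],[.578,-.129,.109]]))
cs=r.camera_params('scene');s=cv2.imread('pics/scene8.png')
b=blob(s,(45,40,10),(95,255,255),(155,115,190,150));print('cap scene',onz(cs,b[0],.19))
try:
    b=blob(f,(45,40,10),(95,255,255),(60,0,260,150));print('cap',b[1],onz(c,cv2.minEnclosingCircle(b[2])[0],.2))
except Exception as e: print(e)
```

```text
31.5167 [ 0.4742 -0.1524  0.3791]
[[140.2358  -4.1924]
 [186.6985  37.8898]
 [310.7765  99.5456]]
cap scene [[0.4708 0.0472 0.19  ]]
cap [ 122    0   47   30 1038] [[0.4674 0.0366 0.2   ]]
```

View pics/wrist9.png

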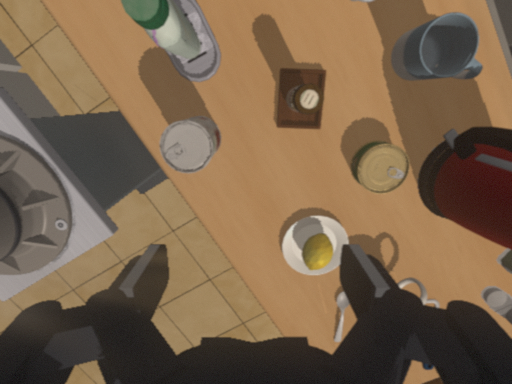

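The last wrist view shows all three in place:
- **Bottle:** upright in the steel tray, its broad side along it (cap at (148,10), foot near (187,38)).
- **Jar:** cap at (309,99), mid wooden tray.
- **Lemon:** in the dish at (317,250).

The tins have not moved, and the gripper is clear of everything.

```bash
python3 -c "
from bench import r
print(r.sign_off())"
```

```text
the job is handed in; nothing more can be done
None
```

Job handed in at about 31.6 s: lemon in the fruit dish, bottle upright along the steel tray, jar upright in the wooden tray, with nothing knocked over and both tins and the shaker left where they were.

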